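# Fetch one electrode case from the row for weighing

### The arm

A 6-joint arm with a two-finger parallel gripper is mounted at the origin on the work surface. World frame = base frame: x ahead of the robot, y to its left, z up, the work surface at z = 0. Lengths are in m, angles in rad, forces in N, time in s.
With the tool pointing down it reaches from about 0.2 to 0.875 m from the base axis. Payload 3.4 kg.
Tool frame: the origin (TCP) lies between the finger pads; the fingertips stand 25 mm ahead of it and the grasp point (between the pads) lies 6 mm ahead of it (r.nose_length is the z of the fingertips in the tool frame, in m); z points along the fingers, y is the line along which they close (so a half turn about z gives the same grasp; the last joint's range is limited). The gripper opens to 94 mm and grips with 3 to 60 N. Pads are 16 mm wide; open, the fingers measure 119 mm over their backs; the gripper's body (75 mm by 177 mm) begins 78 mm behind the grasp point.
Start: joints at [1.061, 0.276, 1.505, -0, 1.361, -0.121], TCP at [0.218, 0.532, 0.23] pointing down, gripper open.
Joint ranges: [-2.89, 2.89], [-0.75, 2.08], [0.22, 2.7], [-1.18, 4.32], [0.11, 2.71], [-2.7, 2.7]. Speed limits (rad/s): [2.57, 2.57, 3.14, 3.14, 3.14, 3.14].

### API

Orientations are given as a unit quaternion [w, x, y, z].
In Python, from plant import r, gripper_to, inverse_kinematics, vision, models, telemetry gives the robot as it stands. Calls block until the motion is done:
- r.move_to(position, orientation): joint-space move of the TCP to a pose.
- r.move_l(position, rot=None, vel=0.15, guard=None): straight line of the TCP; rot=None keeps the orientation; vel is the mean speed in m/s. With guard (N) it stops when the force on the tool has changed by that much, and returns True; else False.
- r.movej(angles): joint-space move.
- gripper_to(opening, f_grip=None): finger opening in m; f_grip is the grip in N (None keeps the last); returns when the fingers have stopped.
- r.hold(seconds).
- inverse_kinematics(position, orientation): joint angles nearest the present ones, or None.
- vision.snapshot(name): name is "scene" or "top" or "wrist"; returns the picture (384x512x3 uint8, red, green, blue); there is no depth.
- vision.get_calibration(name): a dict with "fx", "fy", "cx", "cy" (pixels), "position" and "orientation" of the camera in the world. Camera axes: x right, y down, z forward; pixel columns grow to the right and rows downward; lengths in m; the calibration is good to about 2 mm. A picture is of the moment at which its call begins: read the wrist's pose just before it. get_calibration takes no time and is no camera call; for the wrist camera it gives the pose at the moment of the call.
A pose or a line that the arm cannot do raises r.PlanningError and nothing moves.
- r.sign_off(): hands the job in; it is judged then, once.
Trained networks look in the newest picture that a camera, given by its name, has taken for a name from the list of things; names that differ only in an ending like _2 or _b are one class to them, and where a whole thing is asked for, a point or a joint stands for the part that bears it (a point fixed in the world has none). Each returns a list of dicts, best first, with "score" (0 to 1); they miss things now and then, are a little off and sometimes report something else, mostly with a low value. They report only what shows in the picture. A call takes as long as a camera call. They do not tell look-alikes from the thing itself.
- models.boxes_of(thing, camera): "at" ([x, y, z] in m, in world coordinates, good to about 4 mm: the middle of the surface that is visible of it).
- models.regions_of(thing, camera): "pixels" (384x512 bool, what is visible of it).
- models.mark_of(thing, camera): "at" ([x, y, z] in m, in world coordinates, good to about 4 mm: a listed point, or the origin of a listed thing).
Readings, each from a call of its own:
- telemetry.current_t(): time.
- telemetry.current_joints(): joint angles.
- telemetry.current_dq(): joint speeds.
- telemetry.current_joint_efforts(): joint torques, N m.
- telemetry.current_ee_pos(): TCP position.
- telemetry.current_tool_rot(): TCP orientation.
- telemetry.current_wrist_force(): force on the tool from outside, world axes, zero at the start.
- telemetry.current_torque(): the same for the moment, N m.
- telemetry.current_opening(): finger opening in m.
- telemetry.current_finger_force(): force on a finger pad.
Only numpy, scipy, OpenCV 4.12 (cv2) and the standard library are available. Lean on these libraries where they do the work, as an engineer would, in place of code of your own. Each camera call takes 0.05 s, during which the arm holds its last target. There are 200 camera calls.

### The job

Slide the yellow-lidded electrode case along the bench, straight out of the row of touching cases under the clear shelf, until it lies on the bench at least 15 mm clear in front of the other cases. Only then pick it up and set it down, without dropping it, lid up in the middle of the balance pan, and let go. Leave the other cases, the beaker, the jar and the bottles where they are.

Things in the scene. Friction and masses are not known exactly. Their poses are not given: they have to be found in the camera images.
- case_yellow_mid (a point): case to fetch: closed flat-topped box, grey, yellow lid, 104 (its x) x 46 (y) x 40 mm, about 0.18 kg. Point: its centre, 20 mm up. Lies in any place of a row of four alike, long sides touching (pitch 46 mm, ends staggered up to 12 mm), so it cannot be gripped there. x points along it, away from the robot; front end (-x) at the shelf's open front, far end (+x) free with 100 mm of empty bench behind
- case_red_mid (a point): electrode case like the yellow one (same size, 104 x 46 x 40 mm, same way round) but with a red lid; part of the row; must stay where it is. The point is its centre, 20 mm above the bench; axes as for the yellow case
- case_blue_mid (a point): electrode case like the yellow one (same size, 104 x 46 x 40 mm, same way round) but with a blue lid; part of the row; must stay where it is. The point is its centre, 20 mm above the bench; axes as for the yellow case
- case_white_mid (a point): electrode case like the yellow one (same size, 104 x 46 x 40 mm, same way round) but with a white lid; part of the row; must stay where it is. The point is its centre, 20 mm above the bench; axes as for the yellow case
- shelf: fixed clear shelf over the row. Origin on the bench, mid-row; x away from the open front, along the cases; y along the row. Board 360 mm wide, x -10 to 193 mm, underside 250, top 260 mm up; covers all but the front 40 mm of the cases; stock on it (x over 110) to 370 mm. Thin posts at y +-165, x 85 and 180 mm. A tool leaning 35-45 deg towards the front can reach the cases' far ends
- pan (a point): centre of the top face of the balance pan, a flat square steel plate 140 x 140 mm, 62 mm above the bench, not moving; axes along its sides, z up. The balance under it is white, 230 mm (its x) by 170 mm (its y), top at 45 mm, fixed; the pan's centre lies 35 mm beyond the balance's middle along x. Left or right on the bench
- stirrer: fixed blue magnetic stirrer, 230 (its x) x 170 (its y) x 70 mm with a round white plate to 82 mm; origin under its middle; on the side opposite to the balance
- beaker: loose empty glass beaker, radius 26 mm, 58 mm high, origin at the centre of its foot, beside the open space in front of the row; leave alone
- jar: loose brown glass jar, radius 25 mm, 58 mm high, origin at the centre of its foot, on the other side of that space; leave alone
- bottle_a: loose clear bottle with red cap, radius 24 mm, 110 mm high, origin at the centre of its foot, under the shelf beside the far end of the row; leave alone
- bottle_b: loose green bottle with blue cap, radius 24 mm, 110 mm high, origin at the centre of its foot, under the shelf on the other side of the row; leave alone
Things that resemble listed ones, but are neither listed nor needed, are in the scene too. What is shaped like the part that bears case_white_mid but turquoise is not meant. What is shaped like the part that bears case_blue_mid but black or turquoise is not meant.

How it is judged:
By the outcome, as a careful person would: the job done as asked, in the order asked, and still so for the second after the job is handed in, with the robot touching nothing.
It also fails if it takes over 61 s, if anything falls off the work surface, if the arm or the gripper's body presses on something with over 40 N, if the wrist force passes 120 N, or if a joint passes its speed limit or range.

## Working session

There is one attempt and no reset: what is moved stays moved. The work goes in short steps, each a Python script; the robot and the scene stay as the last script left them, time stands still between calls to the robot, and variables do not carry over. Pictures are saved under pics/ and viewed, at most 10 in all, crops included, and the job is handed in when it is done.

```bash
mkdir -p pics; ls; python3 - <<'E'
from plant import *
import cv2,numpy as np
for c in ["scene","top"]:
    im=vision.snapshot(c); cv2.imwrite(f"pics/{c}0.png",im[:,:,::-1])
    k=vision.get_calibration(c); print(c,k)
    for t in ["case_yellow_mid","case_red_mid","case_blue_mid","case_white_mid","shelf","pan","stirrer","beaker","jar","bottle_a","bottle_b"]:
        print(t,[(np.round(d["at"],3).tolist(),round(d["score"],2)) for d in models.mark_of(t,c)][:3])
print(telemetry.current_t(), telemetry.current_tool_rot())
E
```

```text
pics
scene {'fx': 471.7509578049289, 'fy': 471.7509578049289, 'cx': 265.97681785548053, 'cy': 191.74531536699078, 'position': array([0.44736869, 0.9260125 , 0.96489099]), 'orientation': array([ 0.02388585, -0.08157875,  0.91528603, -0.39373324])}
case_yellow_mid [([0.613, 0.052, 0.022], 0.75)]
case_red_mid [([0.624, -0.041, 0.018], 0.67)]
case_blue_mid [([0.747, 0.273, 0.022], 0.67), ([0.685, -0.281, 0.022], 0.62), ([0.63, -0.082, 0.022], 0.54)]
case_white_mid [([0.348, 0.063, 0.021], 0.91), ([0.419, -0.061, 0.023], 0.85), ([0.626, 0.007, 0.02], 0.61)]
shelf []
pan [([0.736, 0.113, 0.004], 0.67), ([0.534, 0.394, 0.062], 0.64)]
stirrer [([0.457, -0.389, 0.002], 0.71)]
beaker [([0.508, -0.182, -0.002], 0.62)]
jar [([0.524, 0.144, 0.002], 0.69)]
bottle_a [([0.734, 0.116, 0.004], 0.6)]
bottle_b [([0.734, 0.116, 0.004], 0.6)]
top {'fx': 444.01238294040553, 'fy': 444.01238294040553, 'cx': 251.5665266138222, 'cy': 200.4947180138491, 'position': array([0.33624078, 0.00401045, 1.39116543]), 'orientation': array([-0.05420447,  0.71329494, -0.69585544,  0.06369778])}
case_yellow_mid [([0.618, 0.057, 0.021], 0.63)]
case_red_mid [([0.618, -0.039, 0.018], 0.56)]
case_blue_mid [([0.686, -0.285, 0.019], 0.94), ([0.748, 0.272, 0.021], 0.91), ([0.627, -0.084, 0.021], 0.85)]
case_white_mid [([0.424, -0.064, 0.021], 0.82), ([0.355, 0.062, 0.019], 0.64), ([0.624, 0.009, 0.019], 0.6)]
shelf []
pan [([0.528, 0.397, 0.06], 0.78)]
stirrer [([0.454, -0.388, -0.004], 0.8)]
beaker [([0.506, -0.185, -0.002], 0.77)]
jar [([0.523, 0.141, -0.001], 0.58)]
bottle_a []
bottle_b []
1.2 [3.21161778e-05 1.93161081e-01 9.81167057e-01 3.44000843e-05]
```

View pics/scene0.png

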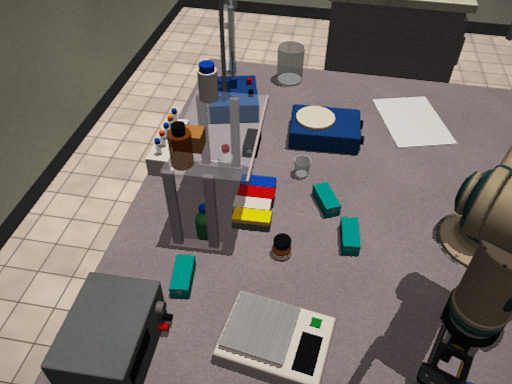

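View pics/top0.png

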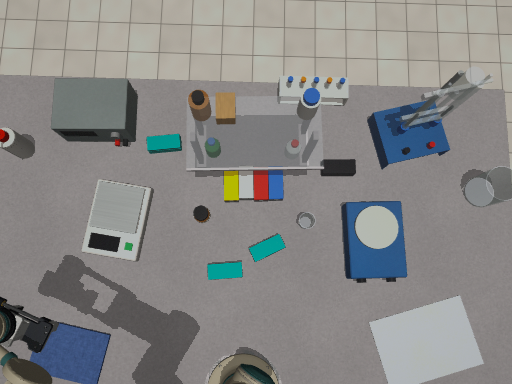

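The row is yellow, white, red, blue running from +y to −y. The front fingers see the lids at about (232,186) in the top view, and the jar is at (202,214). The balance and pan are at about (120,207), with turquoise decoys in front of the row. Next I'll move to a leaning view pose with the wrist camera.

```bash
cat > h.py <<'E'
from plant import *
import numpy as np, cv2
from scipy.spatial.transform import Rotation as Ro
def quat(psi, lean=0.):
    """tool z leaning: points ahead (direction psi) and down; tool y = left of psi"""
    f=np.array([np.cos(psi),np.sin(psi),0]); y=np.array([-np.sin(psi),np.cos(psi),0])
    z=np.sin(lean)*f-np.cos(lean)*np.array([0,0,1.]); x=np.cross(y,z)
    return Ro.from_matrix(np.c_[x,y,z]).as_quat()[[3,0,1,2]]
def cam(c):
    k=vision.get_calibration(c); q=k["orientation"]
    return k,Ro.from_quat([*q[1:],q[0]]).as_matrix(),np.array(k["position"])
def ray(c3,u,v,z):
    k,R,p=c3; d=R@np.array([(u-k["cx"])/k["fx"],(v-k["cy"])/k["fy"],1]); return p+d*(z-p[2])/d[2]
E
python3 - <<'E'
from h import *
q=quat(0,np.radians(40))
for p in [(.42,.03,.25),(.66,.055,.09),(.70,.055,.05),(.69,.055,.036),(.5,.055,.036)]:
    print(p,inverse_kinematics(p,q))
r.move_to((.40,.03,.26),q)
c3=cam("wrist"); im=vision.snapshot("wrist"); cv2.imwrite("pics/w1.png",im[:,:,::-1])
import pickle; pickle.dump((c3,im),open("w1.pkl","wb"))
for t in ["case_yellow_mid","case_red_mid","case_blue_mid","case_white_mid","shelf","beaker","jar","bottle_a","bottle_b"]:
    print(t,[(np.round(d["at"],3).tolist(),round(d["score"],2)) for d in models.mark_of(t,"wrist")][:3])
print(telemetry.current_t(),c3)
E
```

```text
(0.42, 0.03, 0.25) [-0.21835898 -0.32119625  2.2508194   0.27322965  0.54220443 -1.97475707]
(0.66, 0.055, 0.09) None
(0.7, 0.055, 0.05) None
(0.69, 0.055, 0.036) [-0.03170276  0.45404489  2.11595122  2.98118375  0.12791229  1.70562777]
(0.5, 0.055, 0.036) [-0.05464212  0.31328386  2.526017    3.05058203  0.39657997  1.61290243]
case_yellow_mid [([0.619, 0.049, 0.022], 0.86)]
case_red_mid [([0.622, -0.039, 0.019], 0.86)]
case_blue_mid [([0.626, -0.088, 0.017], 0.85), ([0.686, -0.279, 0.021], 0.84), ([0.747, 0.272, 0.024], 0.67)]
case_white_mid [([0.428, -0.06, 0.023], 0.77), ([0.624, 0.007, 0.016], 0.63)]
shelf []
beaker [([0.507, -0.182, 0.004], 0.67)]
jar [([0.522, 0.144, -0.003], 0.87)]
bottle_a [([0.731, 0.116, -0.0], 0.94), ([0.732, -0.14, -0.001], 0.86), ([0.625, 0.005, 0.016], 0.38)]
bottle_b [([0.731, 0.116, -0.0], 0.94), ([0.732, -0.14, -0.001], 0.86), ([0.625, 0.005, 0.016], 0.38)]
3.6417 ({'fx': 279.56498719105247, 'fy': 279.56498719105247, 'cx': 253.45492197763176, 'cy': 191.9804194962379, 'position': array([0.24897352, 0.02886933, 0.33399508]), 'orientation': array([0.31977788, 0.63022653, 0.63094534, 0.32010092])}, array([[-1.11324286e-03,  5.90554605e-01,  8.06996914e-01],
       [ 9.99999379e-01,  6.99834340e-04,  8.67353727e-04],
       [-5.25444150e-05,  8.06997378e-01, -5.90555017e-01]]), array([0.24897352, 0.02886933, 0.33399508]))
```

View pics/w1.png

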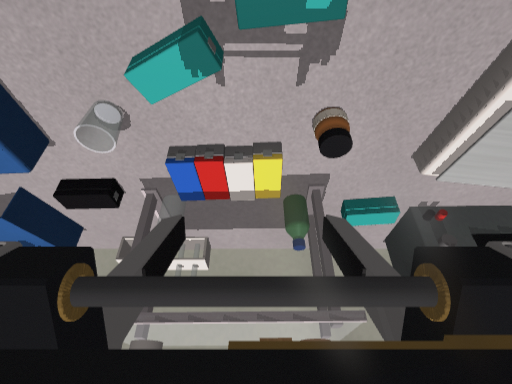

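The wrist view shows all four lids whole: yellow centred at (267,172), the row in order, and the green bottle at (296,215). I'll fit the lid outlines on the z=0.04 plane and scan the IK for the hook path.

```bash
python3 - <<'E'
from h import *
import pickle
c3,im=pickle.load(open("w1.pkl","rb"))
hsv=cv2.cvtColor(im,cv2.COLOR_RGB2HSV)
roi=np.zeros(im.shape[:2],bool); roi[145:205,160:290]=1
H,S,V=[hsv[...,i].astype(int) for i in range(3)]
for n,m in dict(y=(abs(H-28)<8)&(S>130),r=((H<8)|(H>172))&(S>150),b=(abs(H-115)<12)&(S>150),w=(S<40)&(V>150)).items():
    m=cv2.morphologyEx((m&roi).astype(np.uint8),cv2.MORPH_OPEN,np.ones((3,3)))
    cs,_=cv2.findContours(m,0,cv2.CHAIN_APPROX_NONE); c=max(cs,key=cv2.contourArea)[:,0]
    P=np.array([ray(c3,u,v,.04)[:2] for u,v in c])
    (cx,cy),wh,a=cv2.minAreaRect((P*1000).astype(np.float32))
    print(n,"c",round(cx,1),round(cy,1),np.round(wh,1),round(a,1),"x",P[:,0].min().round(4),P[:,0].max().round(4),"px",c.min(0),c.max(0))
for flip in (0,np.pi):
  for L in (30,35,38,40,42,45,50):
    q=quat(0,np.radians(L))
    if flip: q=(Ro.from_quat([*q[1:],q[0]])*Ro.from_euler('z',np.pi)).as_quat()[[3,0,1,2]]
    z=np.array([np.sin(np.radians(L)),0,-np.cos(np.radians(L))])
    o=[]
    for tip in [(.56,.052,.09),(.63,.052,.075),(.715,.052,.07),(.715,.052,.017),(.65,.052,.017),(.56,.052,.017)]:
        j=inverse_kinematics(np.array(tip)-.025*z,q); o.append(None if j is None else np.round(j,2).tolist())
    print(flip>0,L,*o,sep="\n  ")
E
```

```text
y c 610.7 52.3 [112.8  45.6] 2.3 x 0.5541 0.6662 px [253 154] [281 197]
r c 614.4 -39.3 [111.2  46.5] 1.4 x 0.5585 0.6695 px [194 156] [229 198]
b c 618.2 -84.9 [110.   45.8] 1.2 x 0.563 0.6728 px [166 158] [204 199]
w c 609.7 6.4 [75.9 44.8] 2.2 x 0.5719 0.6478 px [224 162] [253 191]
False
  30
  [-0.05, 0.15, 2.17, 0.08, 0.3, -1.69]
  [-0.04, 0.27, 2.06, 0.07, 0.3, -1.67]
  [-0.03, 0.38, 1.88, 0.05, 0.36, -1.64]
  [-0.03, 0.45, 1.94, 0.07, 0.23, -1.67]
  [-0.04, 0.38, 2.08, 0.12, 0.16, -1.73]
  None
False
  35
  [-0.05, 0.15, 2.25, 0.22, 0.14, -1.83]
  [-0.04, 0.26, 2.14, 0.18, 0.14, -1.79]
  [-0.04, 0.37, 1.97, 0.1, 0.2, -1.7]
  None
  None
  [-0.05, 0.31, 2.35, 2.91, 0.13, 1.76]
False
  38
  None
  None
  None
  None
  [-0.04, 0.4, 2.21, 2.94, 0.13, 1.74]
  [-0.05, 0.32, 2.4, 3.0, 0.25, 1.66]
False
  40
  None
  None
  None
  [-0.04, 0.46, 2.1, 2.93, 0.12, 1.75]
  [-0.04, 0.41, 2.24, 3.0, 0.2, 1.67]
  [-0.06, 0.34, 2.43, 3.03, 0.33, 1.63]
False
  42
  [-0.06, 0.16, 2.36, 2.81, 0.12, 1.85]
  [-0.05, 0.27, 2.25, 2.87, 0.12, 1.81]
  None
  [-0.04, 0.47, 2.13, 3.0, 0.19, 1.68]
  [-0.
[... 1251 characters left out ...]
16, 2.36, 2.81, 0.12, -1.29]
  [-0.05, 0.27, 2.25, 2.87, 0.12, -1.33]
  None
  [-0.04, 0.47, 2.13, 3.0, 0.19, -1.46]
  [-0.04, 0.42, 2.27, 3.03, 0.28, -1.5]
  [-0.06, 0.36, 2.47, 3.04, 0.42, -1.53]
True
  45
  [-0.06, 0.18, 2.41, 2.96, 0.24, -1.43]
  [-0.05, 0.29, 2.3, 2.99, 0.23, -1.46]
  [-0.04, 0.38, 2.12, 2.96, 0.15, -1.42]
  [-0.04, 0.49, 2.17, 3.05, 0.3, -1.51]
  [-0.05, 0.44, 2.32, 3.06, 0.4, -1.53]
  [-0.06, 0.4, 2.52, 3.06, 0.56, -1.54]
True
  50
  [-0.07, 0.23, 2.5, 3.02, 0.46, -1.51]
  [-0.05, 0.33, 2.37, 3.05, 0.43, -1.52]
  [-0.04, 0.41, 2.2, 3.05, 0.34, -1.51]
  [-0.04, 0.52, 2.24, 3.07, 0.5, -1.54]
  [-0.05, 0.5, 2.39, 3.08, 0.62, -1.55]
  [-0.07, 0.49, 2.6, 3.07, 0.83, -1.57]
```

Lean 47° is feasible. Inserting along the tool axis keeps about 90 mm to the board. I still need the row's yaw, so I'll fit the lid side lines and then check the IK of the path.

```bash
python3 - <<'E'
from h import *
import pickle
c3,im=pickle.load(open("w1.pkl","rb"))
hsv=cv2.cvtColor(im,cv2.COLOR_RGB2HSV)
H,S,V=[hsv[...,i].astype(int) for i in range(3)]
Y=(abs(H-28)<8)&(S>130); R=((H<8)|(H>172))&(S>150); B=(abs(H-115)<12)&(S>150)
for n,m,side in [("y-left",Y,0),("y-right",Y,1),("r-left(white?)",R,1),("b/r",B,1),("b-out",B,0)]:
    P=[]
    for v in range(165,193):
        u=np.flatnonzero(m[v,160:290])+160
        if len(u)>5: P.append(ray(c3,(u[0]-.5,u[-1]+.5)[side],v,.04)[:2])
    P=np.array(P); s=np.polyfit(P[:,0],P[:,1],1); print(n,"yaw deg",np.degrees(np.arctan(s[0])).round(2),"y at .617",np.polyval(s,.617).round(4), "res",np.std(P[:,1]-np.polyval(s,P[:,0])).round(4))
L=np.radians(47)
for psi in (0,np.radians(1.5)):
  q=quat(psi,L); f=np.array([np.cos(psi),np.sin(psi),0]); z=np.sin(L)*f-np.array([0,0,np.cos(L)])
  T=np.array([.717,.0545,.021])
  for t in [T-.2*z,T-.1*z,T,T-.07*f,T-.155*f]: print(np.round(t,3),inverse_kinematics(t-.025*z,q))
E
```

```text
y-left yaw deg 2.62 y at .617 0.0298 res 0.0005
y-right yaw deg 2.69 y at .617 0.0755 res 0.0004
r-left(white?) yaw deg 2.42 y at .617 -0.0168 res 0.0005
b/r yaw deg 2.4 y at .617 -0.0628 res 0.0005
b-out yaw deg 1.67 y at .617 -0.1076 res 0.0005
[0.571 0.054 0.157] None
[0.644 0.054 0.089] [-0.04171904  0.28426362  2.28003543  3.01522507  0.24445028  1.66498404]
[0.717 0.054 0.021] [-0.03461109  0.4923439   2.19196165  3.07036398  0.36356186  1.61377369]
[0.647 0.054 0.021] [-0.04135474  0.44945092  2.34761043  3.07558933  0.47623435  1.60126073]
[0.562 0.054 0.021] [-0.05419854  0.41810476  2.53989598  3.07493684  0.63704252  1.58742356]
[0.571 0.051 0.157] None
[0.644 0.053 0.089] [-0.06808833  0.28305267  2.28243877  2.86121212  0.25141541  1.77840406]
[0.717 0.054 0.021] [-0.05200466  0.49180945  2.19370538  2.98170732  0.36697928  1.66681904]
[0.647 0.053 0.021] [-0.06726341  0.44883719  2.35019911  2.99329286  0.48007411  1.63871025]
[0.562 0.05  0.021] [-0.09639732  0.4178362   2.54429632  2.99179163  0.64248114  1.6072291 ]
```

```bash
cat > geo.py <<'E'
from h import *
psi=np.radians(2.5); L=np.radians(47)
f=np.array([np.cos(psi),np.sin(psi),0]); q=quat(psi,L); z=np.sin(L)*f-np.array([0,0,np.cos(L)])
T=np.array([.617,.0527,0])+.100*f+[0,0,.021]
tcp=lambda t:t-.025*z
E
python3 - <<'E'
from geo import *
print(inverse_kinematics(tcp(T-.1*z-.12*f),q))
gripper_to(.005)
r.move_to(tcp(T-.1*z-.12*f),q)
print(telemetry.current_joints(),telemetry.current_t())
r.move_l(tcp(T-.1*z),vel=.12)
print(r.move_l(tcp(T),vel=.08,guard=6),telemetry.current_ee_pos()-tcp(T),telemetry.current_wrist_force(),telemetry.current_t())
c=vision.snapshot("scene"); cv2.imwrite("pics/s2.png",cv2.resize(c[120:280,120:340,::-1],None,fx=3,fy=3))
E
```

```text
[-0.14109151  0.15439127  2.52316133  2.76294516  0.37190367  1.79899407]
[-0.14109713  0.15419434  2.52296371  2.76280971  0.37186346  1.79883741] 8.2
False [-2.27166461e-04 -4.19150622e-07  3.85966383e-04] [ 0.09463605 -0.65985957 -0.57072678] 10.75
```

View pics/s2.png

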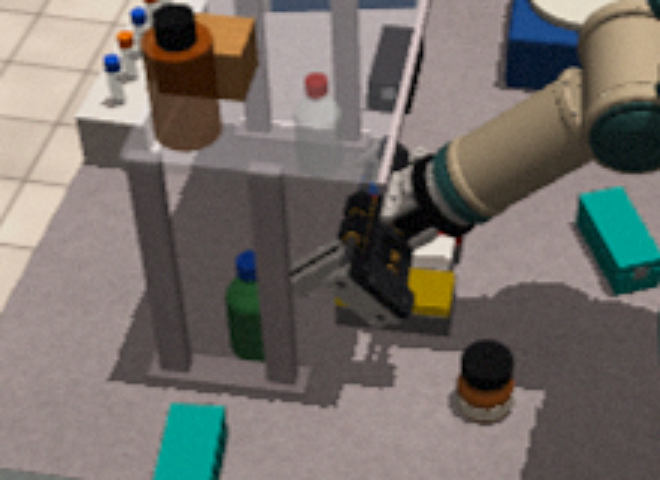

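The fingers (crop 310,270) are over and behind the far end of the yellow case, with no contact and the shelf clear. Now I'll pull it straight out.

```bash
python3 - <<'E'
from geo import *
for d in (.03,.07,.11,.155):
    g=r.move_l(tcp(T-d*f),vel=.05,guard=25)
    print(d,g,np.round(telemetry.current_wrist_force(),1),telemetry.current_t())
    if g: break
vision.snapshot("scene")
for t in ["case_yellow_mid","case_red_mid","case_blue_mid","case_white_mid"]:
    print(t,[(np.round(d["at"],3).tolist(),round(d["score"],2)) for d in models.mark_of(t,"scene")][:4])
c=vision.snapshot("scene"); cv2.imwrite("pics/s3.png",cv2.resize(c[120:280,150:370,::-1],None,fx=3,fy=3))
E
```

```text
0.03 False [ 0.  -0.4  1.9] 11.55
0.07 False [ 0.2 -0.   2.9] 12.5
0.11 False [ 0.1  0.4 -0.1] 13.45
0.155 False [-0.3 -0.5  3.7] 14.5
case_yellow_mid [([0.47, 0.045, 0.022], 0.62)]
case_red_mid [([0.622, -0.04, 0.02], 0.84), ([0.627, 0.013, 0.019], 0.42)]
case_blue_mid [([0.63, -0.082, 0.02], 0.6), ([0.748, 0.273, 0.021], 0.6), ([0.686, -0.284, 0.023], 0.4)]
case_white_mid [([0.624, 0.006, 0.019], 0.93), ([0.345, 0.065, 0.02], 0.84), ([0.421, -0.061, 0.018], 0.65)]
```

View pics/s3.png

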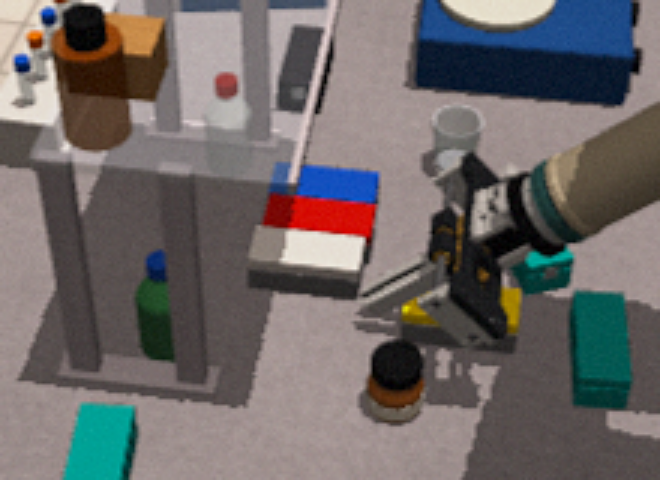

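The yellow case is out, its lid at crop (460,310), with a gap of about 40 mm in front of the row, and the others are undisturbed. I'll lift off and measure it from above.

```bash
python3 - <<'E'
from geo import *
import pickle
p=telemetry.current_ee_pos()
for h in (.14,.11,.08,.05):
    try: r.move_l(p+[0,0,h],vel=.15); print("up",h); break
    except r.PlanningError as e: print(h,e)
j=inverse_kinematics((.42,.045,.25),quat(psi)); print(j)
r.move_to((.42,.045,.25),quat(psi)); gripper_to(.075)
c3=cam("wrist"); im=vision.snapshot("wrist"); cv2.imwrite("pics/w4.png",im[:,:,::-1]); pickle.dump((c3,im),open("w4.pkl","wb"))
for t in ["case_yellow_mid","pan"]: print(t,[(np.round(d["at"],3).tolist(),round(d["score"],2)) for d in models.mark_of(t,"wrist")][:3])
vision.snapshot("scene"); vision.snapshot("top")
for c in ("scene","top"):
  for t in ["case_yellow_mid","pan"]: print(t,[(np.round(d["at"],3).tolist(),round(d["score"],2)) for d in models.mark_of(t,c)][:3])
print(telemetry.current_t())
E
```

```text
0.14 the arm cannot follow that straight line within its joint ranges
up 0.11
[-5.83103726e-02  3.00341223e-02  1.76086355e+00 -4.44089210e-16
  1.35069498e+00 -1.67273993e+00]
case_yellow_mid [([0.479, 0.043, 0.02], 0.89)]
pan []
case_yellow_mid [([0.47, 0.041, 0.023], 0.89), ([0.628, -0.083, 0.021], 0.29)]
pan [([0.536, 0.396, 0.064], 0.87)]
case_yellow_mid []
pan []
20.7583
```

View pics/w4.png

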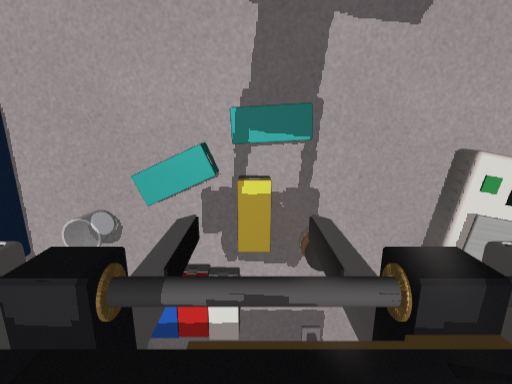

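The yellow case lies alone at (255,214) in the wrist image, nearly aligned with the tool. I'll fit its lid, and get the balance's outline from the first top picture.

```bash
python3 - <<'E'
from geo import *
import pickle
def rect(c3,m,zz,o=3):
    m=cv2.morphologyEx(m.astype(np.uint8),cv2.MORPH_OPEN,np.ones((o,o)))
    c=max(cv2.findContours(m,0,cv2.CHAIN_APPROX_NONE)[0],key=cv2.contourArea)[:,0]
    P=np.array([ray(c3,u,v,zz)[:2] for u,v in c]); return cv2.minAreaRect((P*1000).astype(np.float32)),c.min(0),c.max(0)
c3,im=pickle.load(open("w4.pkl","rb")); h=cv2.cvtColor(im,cv2.COLOR_RGB2HSV).astype(int)
m=(abs(h[...,0]-27)<8)&(h[...,1]>130); m[260:]=0; m[:165]=0; m[:,:225]=0; m[:,285:]=0
print(rect(c3,m,.04))
im=cv2.imread("pics/top0.png"); h=cv2.cvtColor(im,cv2.COLOR_BGR2HSV).astype(int); c3=cam("top")
m=np.zeros(im.shape[:2],bool); m[172:268,75:165]=1
bal=m&(h[...,1]<25)&(h[...,2]>175)
bal=cv2.morphologyEx(bal.astype(np.uint8),cv2.MORPH_CLOSE,np.ones((5,5)))
print("balance",rect(c3,bal,.045))
pan=m&(h[...,2]>110)&(h[...,2]<190)&(h[...,1]<40)
cv2.imwrite("pics/bal.png",cv2.resize(im[165:270,70:170],None,fx=5,fy=5,interpolation=cv2.INTER_NEAREST))
E
```

```text
(((474.9814147949219, 46.560916900634766), (103.8216781616211, 45.008365631103516), 2.7740299701690674), array([237, 179], dtype=int32), array([270, 251], dtype=int32))
balance (((495.53704833984375, 399.4682922363281), (162.06790161132812, 222.7584228515625), 81.50426483154297), array([ 82, 188], dtype=int32), array([149, 259], dtype=int32))
```

View pics/bal.png

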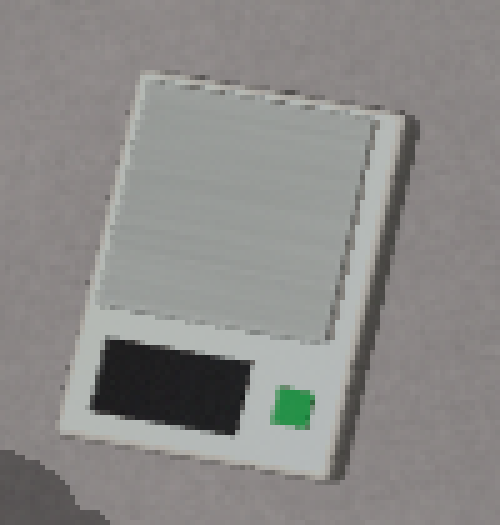

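```bash
python3 - <<'E'
from geo import *
c3=cam("top"); P=np.array([ray(c3,70+a/5,165+b/5,.062)[:2] for a,b in [(147,78),(377,120),(327,342),(98,308)]])
print("pan",P.mean(0),np.linalg.norm(np.diff(P,axis=0),axis=1), np.degrees(np.arctan2(*(P[0]-P[3])[::-1])),np.degrees(np.arctan2(*(P[1]-P[2])[::-1])))
g=np.array([.475,.0466]); y=np.radians(2.7)
r.move_to((*g,.12),quat(y))
print(r.move_l((*g,.031),vel=.1,guard=8))
gripper_to(.03,20); print(telemetry.current_opening(),telemetry.current_finger_force(),telemetry.current_t())
r.move_l((*g,.23),vel=.15)
print(telemetry.current_opening(),telemetry.current_wrist_force(),telemetry.current_t())
E
```

```text
pan [0.52940253 0.39233484] [0.14279813 0.13731728 0.13873091] -7.228179971496025 -8.897821612681527
False
0.0456723611231115 19.99949812889099 22.975
0.04581354140733069 [ 0.22897024  0.12608606 -1.139222  ] 24.45
```

```bash
python3 - <<'E'
from geo import *
g=(.531,.394); q=quat(np.radians(-8.2))
print(inverse_kinematics((*g,.2),q))
r.move_to((*g,.2),q); r.hold(.2)
r.move_l((*g,.11),vel=.1)
print(r.move_l((*g,.0905),vel=.03,guard=4),telemetry.current_ee_pos(),telemetry.current_wrist_force())
gripper_to(.07); r.hold(.2)
r.move_l((*g,.22),vel=.12); r.hold(.2)
p=(.40,.30,.3); r.move_to(p,q)
c=vision.snapshot("scene"); cv2.imwrite("pics/s5.png",c[:,:,::-1])
for t in ["case_yellow_mid","case_red_mid","case_blue_mid","case_white_mid","jar","beaker","bottle_b"]:
    print(t,[(np.round(d["at"],3).tolist(),round(d["score"],2)) for d in models.mark_of(t,"scene")][:3])
print(telemetry.current_t())
E
```

```text
[ 5.33206024e-01  4.22060661e-01  1.35636040e+00 -4.44089210e-16
  1.36317159e+00 -8.94473305e-01]
True [0.53080021 0.39387896 0.09301755] [ 0.03869326 -0.24073006  3.24300266]
case_yellow_mid [([0.528, 0.39, 0.081], 0.95), ([0.626, 0.008, 0.02], 0.45)]
case_red_mid [([0.621, -0.042, 0.021], 0.74)]
case_blue_mid [([0.746, 0.274, 0.022], 0.91), ([0.628, -0.084, 0.022], 0.6), ([0.687, -0.28, 0.024], 0.47)]
case_white_mid [([0.348, 0.064, 0.017], 0.88), ([0.625, 0.006, 0.018], 0.66)]
jar [([0.522, 0.149, 0.001], 0.83)]
beaker [([0.505, -0.179, -0.004], 0.87)]
bottle_b [([0.734, 0.113, 0.003], 0.65)]
30.9333
```

View pics/s5.png

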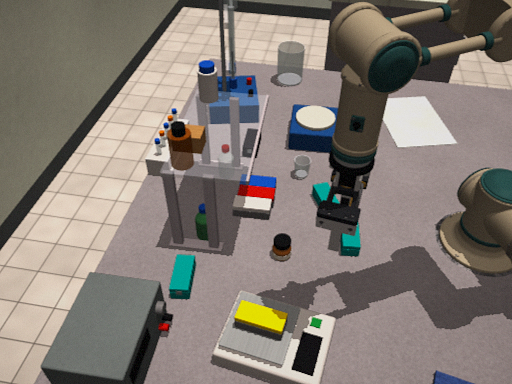

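The yellow case sits lid up in the middle of the pan at (261,318). The white, red and blue cases, jar, beaker and bottle_b are where they were, and the gripper is clear.

```bash
python3 -c "
from plant import r
print(r.sign_off())"
```

```text
the job is handed in; nothing more can be done
None
```

The yellow-lidded case was slid about 40 mm clear of the row, then picked up and set lid up in the middle of the balance pan; the job was handed in at about 31 s, and camera checks put the other cases, beaker, jar and green bottle where they started (the red-capped bottle was not re-measured, but looked unmoved).

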